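Clamp a stage insert in the bench jig

TASK

Slide the stage insert along the jig's bed until its far edge is square and flush against the rear stop, then wind the clamp's crank clockwise (seen from above) so that the pad comes down and holds the insert. Snug it by feel: stop once the crank has become clearly stiffer than when it ran free, do not force it, and leave the small things around the jig where they are.

Things in the scene. Friction and masses are not known exactly. Their poses are not given: they have to be found in the camera images.
- jig: The fixed jig: flat aluminium bed 235 x 116 mm, 10 mm thick, lying on the table, with a steel bar across it as rear stop (16 mm high above the bed, 108 mm wide). Origin on the table straight below the clamp's screw; x points along the bed towards the stop, z up. The bed runs from x = -160 to +75 mm, its top at z = 10 mm; the stop's face is at x = +30 mm.
- stop_face (a point): Middle of the rear stop's front face, 8 mm above the bed; x points along the bed, into the stop.
- insert: The work: loose aluminium slide holder, 120 x 90 x 14 mm, 0.45 kg, a window in its nearer half. Origin mid-underside; x along its length towards the edge that goes to the stop, z up. It lies on the bed 30 to 55 mm short of the stop, a bit askew. Pushed at the middle of its near edge it squares itself on the stop (origin then at jig x = -30 mm). Off-centre across the bed by 20 mm will do.
- clamp: The fixed clamp frame: a column behind the stop and an overarm with a vertical screw, a crank on top of it and a round sprung pad 28 mm across at its foot. Its height on the column differs each time, and so does the number of turns until the pad touches (0.3 to 1.2).
- screw_axis (a point): Fixed point on the screw's vertical axis, on top of the overarm's nut. Running free, the crank takes a push of about 6 N at the grip. Once the pad has met the work, its spring adds about 3 N per quarter turn: 8 to 11 N at the grip is snug, over 14 N is too much. The crank stays where it is left.
- knob (a point): Centre of the crank's upright grip, black, round, 25 mm thick, 46 mm tall, turning freely on its pin 55 mm from the screw's axis. The crank arm's top is 26 mm below this point; the hub on the axis is 9 mm higher. At the start the grip is on the stop's side of the axis. Clockwise from above lowers pad, crank and grip by 24 mm per turn. It can be pushed round with closed fingers.
- objective_can: Bystander: canister with a black lid, 45 mm across, 64 mm high, standing; origin under its centre.
- petri: Bystander: flat round dish with lid, 60 mm across, 15 mm high; origin under its centre.
- cover_glass_box: Bystander: small square box 33 x 33 x 19 mm; origin under its centre.

How it is judged:
By the outcome, as a careful person would: the job done as asked, in the order asked, and still so for the second after the job is handed in, with the robot touching nothing.
It also fails if it takes over 67 s, if anything falls off the work surface, if the arm or the gripper's body presses on something with over 40 N, if the wrist force passes 120 N, or if a joint passes its speed limit or range.

ROBOT

A 7-joint arm with a two-finger parallel gripper is mounted at the origin on a cart in front of the work surface, level with it; the furniture and walls round the work are solid. World frame = base frame: x ahead of the robot, y to its left, z up, the work surface at z = 0. Lengths are in m, angles in rad, forces in N, time in s.
With the tool pointing down it reaches from about 0.425 to 0.95 m from the base axis. Payload 4.7 kg.
Tool frame: the origin (TCP) lies on the centre line of the jaws, within the pads' length; the fingertips stand ahead of it and the grasp point (between the pads) lies 2 mm behind it (arm.tip_reach is the z of the fingertips in the tool frame, in m); z points along the fingers, y is the line along which they close (so a half turn about z gives the same grasp; the last joint's range is limited). The gripper opens to 85 mm and grips with 20 to 120 N. Pads are 22 mm wide; open, the fingers measure 114 mm over their backs; the gripper's body (76 mm by 85 mm) begins 54 mm behind the grasp point. The pads swing forward as they close: fully open they stand 13 mm farther back than shut.
Start: joints at [1.094, 0.469, -0.049, 1.532, 0.024, 1.141, -0.082], TCP at [0.292, -0.608, 0.21] pointing down, gripper open.
Joint ranges: [-2.59, 2.59], [-0.33, 1.99], [-1.39, 1.29], [0.1, 2.45], [-1.04, 4.18], [0.21, 1.99], [-2.66, 2.66]. Speed limits (rad/s): [2.57, 2.57, 3.14, 3.14, 3.14, 3.14, 3.14].

INTERFACE

Orientations are given as a rotation vector (axis times angle).
In Python, from workcell import telemetry, snapshot, arm, recognise gives the robot as it stands.
- The arm moves only by the shell command python3 -m handwheel 'ROWS' [FORCE]. ROWS is JSON, a list of rows, each a list of 7 numbers: the shift along the tool's x, y, z in m, then the turn, a rotation vector about the tool's x, y, z in degrees, then the finger opening in m, from 0 to 0.0854. A call has 1 to 5 rows; each row is the pose to reach, as a shift and turn from the pose commanded when the call began, along the tool's axes at that moment; what a row does not reach only later rows make up. A row lasts 1/10 s, in which the tool goes at most 50 mm and 8.59 degrees, less where a joint would pass 70% of its speed; a pose out of reach is approached as far as the arm can. A call with a gripper value outside its range is refused whole. The fingers move at their own pace and stop on an object; FORCE is the grip in N (left out, the last holds). Time passes only in rows, so rows that repeat a pose let the fingers close. It gives the time, the measured TCP pose, the force, the opening and the grip force at its end, in the units of the state.
- telemetry.observe(): the state, without advancing time (a new reading comes with each control period).
- snapshot(name): name is "side" or "top"; returns a dict with "pixels" (384x512x3 uint8, red, green, blue), "intrinsics" (3x3 intrinsics, pixels), "xyz" and "orientation" of the camera in the world. Camera axes: x right, y down, z forward; pixel columns grow to the right and rows downward; lengths in m; the calibration is good to about 2 mm. A picture is of the moment at which its call begins. There is no depth.
- arm.job_done(): hands the job in; it is judged then, once.
Trained networks look in the newest picture that a camera, given by its name, has taken for a name from the list of things; names that differ only in an ending like _2 or _b are one class to them, and where a whole thing is asked for, a point or a joint stands for the part that bears it (a point fixed in the world has none). Each returns a list of dicts, best first, with "conf" (0 to 1); they miss things now and then, are a little off and sometimes report something else, mostly with a low value. They report only what shows in the picture. A call takes as long as a camera call.
- recognise(camera, query): "xyz" ([x, y, z] in m, in world coordinates, good to about 4 mm: the middle of the surface that is visible of it).
The state is a dict: "time": time; "joint_positions": joint angles; "joint_velocities": joint speeds; "joint_torque": joint torques, N m; "tool_pos": TCP position; "eef_rot": TCP orientation; "ft_force": force on the tool from outside, world axes, zero at the start; "moment": the same for the moment, N m; "gripper_width": finger opening in m; "gripper_force": force on a finger pad.
Only numpy, scipy, OpenCV 4.12 (cv2) and the standard library are available. Lean on these libraries where they do the work, as an engineer would, in place of code of your own. Each camera call takes 0.05 s, during which the arm holds its last target. There are 200 camera calls.

## Working session

There is one attempt and no reset: what is moved stays moved. The work goes in short steps, Python scripts to look and compute and a shell command to move; the robot and the scene stay as the last step left them, time stands still between calls to the robot, and variables do not carry over. Pictures are saved under pics/ and viewed, at most 10 in all, crops included, and the job is handed in when it is done.

```bash
mkdir -p pics; ls
cat > h.py <<'E'
import numpy as np, cv2
from workcell import telemetry, snapshot, arm, recognise
from scipy.spatial.transform import Rotation as R
def cam(n,fn=None):
    s=snapshot(n)
    if fn: cv2.imwrite('pics/'+fn,s['pixels'][:,:,::-1])
    return s
def rot(s):
    o=np.array(s['orientation'],float)
    return o if o.shape==(3,3) else R.from_rotvec(o).as_matrix()
def px(s,p):
    q=rot(s).T@(np.array(p)-s['xyz']); q=np.array(s['intrinsics'])@q; return q[:2]/q[2]
def ray(s,u,v,z):
    d=rot(s)@np.linalg.inv(s['intrinsics'])@[u,v,1]; c=np.array(s['xyz']); return c+d*(z-c[2])/d[2]
E
python3 - <<'E'
from h import *
np.set_printoptions(precision=4,suppress=True)
for n in ('top','side'):
    s=cam(n,n+'1.png'); print(n,s['xyz'],s['orientation'],np.array(s['intrinsics']).tolist())
    for q in ('jig','insert','clamp','knob','screw_axis','stop_face','objective_can','petri','cover_glass_box'):
        print(q,[(np.round(d['xyz'],3).tolist(),round(d['conf'],2),px(s,d['xyz']).round()) for d in recognise(n,q)[:2]])
o=telemetry.observe(); print(o['time'],o['tool_pos'],o['eef_rot'],arm.tip_reach,R.from_rotvec(o['eef_rot']).as_matrix())
E
```

```text
pics
top [0.4515 0.2075 0.9647] [-2.1917  2.1738 -0.1329] [[377.1535033248144, 0.0, 257.00591557415805], [0.0, 377.1535033248144, 191.95924003590298], [0.0, 0.0, 1.0]]
jig [([0.518, 0.208, 0.015], 0.59, array([248., 203.]))]
insert [([0.46, 0.18, 0.029], 0.88, array([259., 225.]))]
clamp [([0.559, 0.186, 0.155], 0.69, array([258., 179.]))]
knob [([0.551, 0.171, 0.166], 0.65, array([265., 182.])), ([0.519, 0.206, 0.008], 0.54, array([249., 202.]))]
screw_axis [([0.559, 0.187, 0.158], 0.62, array([258., 179.]))]
stop_face [([0.518, 0.209, 0.007], 0.92, array([247., 203.]))]
objective_can [([0.441, 0.376, 0.061], 0.8, array([176., 233.])), ([0.519, 0.211, 0.011], 0.47, array([247., 202.]))]
petri [([0.532, 0.365, 0.012], 0.93, array([186., 196.]))]
cover_glass_box [([0.534, 0.009, 0.022], 0.58, array([327., 197.]))]
side [ 0.3163 -0.415   0.686 ] [-2.2557  0.3739 -0.1428] [[353.48165309929976, 0.0, 258.3662418909601], [0.0, 353.48165309929976, 189.9454720487903], [0.0, 0.0, 1.0]]
jig [([0.53, 0.167, 0.01], 0.84, array([272., 231.])), ([0.534, 0.001, 0.021], 0.48, array([299., 280.]))]
insert [([0.457, 0.184, 0.024], 0.66, array([243., 230.]))]
clamp []
knob [([0.558, 0.156, 0.161], 0.83, array([285., 187.]))]
screw_axis [([0.547, 0.178, 0.096], 0.77, array([277., 203.])), ([0.534, 0.166, 0.014], 0.66, array([273., 230.]))]
stop_face [([0.528, 0.169, 0.012], 0.9, array([271., 230.]))]
objective_can [([0.442, 0.369, 0.048], 0.7, array([219., 180.]))]
petri [([0.524, 0.365, 0.018], 0.52, array([247., 183.]))]
cover_glass_box [([0.536, 0.001, 0.016], 0.68, array([300., 281.]))]
1.0 [ 0.2923 -0.6085  0.21  ] [3.0631 0.6975 0.0001] 0.017 [[ 0.9014  0.433   0.0001]
 [ 0.433  -0.9014 -0.0001]
 [ 0.      0.0001 -1.    ]]
```

Run:
```python
import cv2,numpy as np
a=cv2.imread('pics/top1.png')[120:300,150:360];b=cv2.imread('pics/side1.png')[120:300,180:390]
cv2.imwrite('pics/c1.png',np.hstack([cv2.resize(x,(400,343),interpolation=3) for x in (a,b)]))
```

```text
(no output)
```

View pics/c1.png

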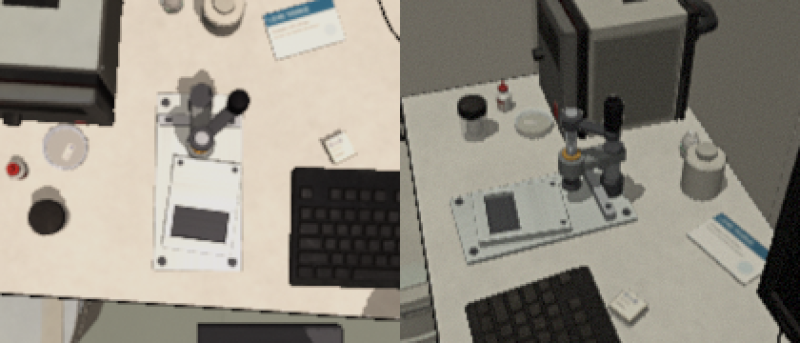

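View pics/top1.png

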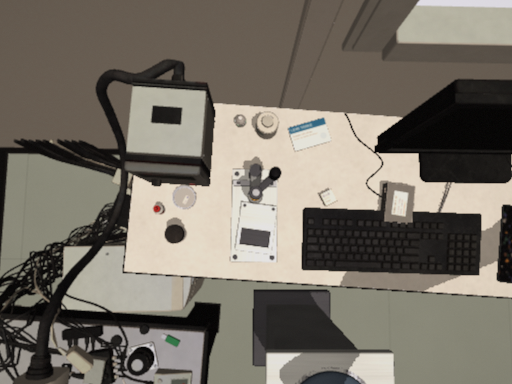

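View pics/side1.png

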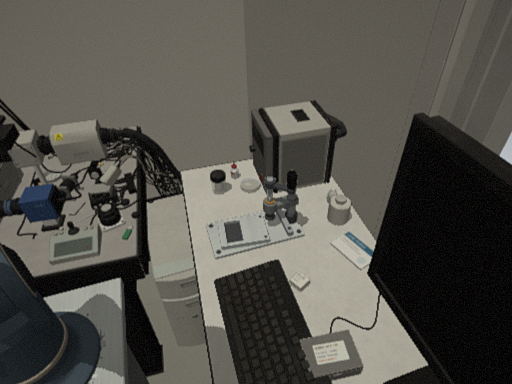

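The crops show the insert askew on the bed, in front of the clamp. In the top image the grip is at about (275,173) and the hub at about (256,193). In the side image they are at about (292,174) and (270,180). Next I'll measure these precisely.

```bash
cat >> h.py <<'E'
def tri(obs):
    A=np.zeros((3,3));b=np.zeros(3)
    for s,u,v in obs:
        d=rot(s)@np.linalg.inv(s['intrinsics'])@[u,v,1];d/=np.linalg.norm(d);P=np.eye(3)-np.outer(d,d);A+=P;b+=P@s['xyz']
    return np.linalg.solve(A,b)
E
python3 - <<'E'
from h import *
np.set_printoptions(precision=4,suppress=True)
t=cam('top');s=cam('side')
im=cv2.cvtColor(t['pixels'],cv2.COLOR_RGB2HSV)
m=((im[...,1]<28)&(im[...,2]>120)).astype(np.uint8); m[:160]=0;m[268:]=0;m[:,:222]=0;m[:,290:]=0
n,l,st,c=cv2.connectedComponentsWithStats(m);k=1+st[1:,4].argmax();print(st[k])
pts=np.argwhere(l==k)[:,::-1].astype(np.float32)
r=cv2.minAreaRect(pts);print(r)
W=np.array([ray(t,u,v,0.01)[:2] for u,v in cv2.boxPoints(r)]);print(W,W.mean(0))
W=np.array([ray(t,u,v,0.01)[:2] for u,v in pts]).astype(np.float32);print('rect world',cv2.minAreaRect(W*1000))
print('knobtop',tri([(t,275,173),(s,292,172)]),'hub',tri([(t,255.5,193),(s,270,179)]))
# insert corners by eye from crop
for u,v in [(176,157),(242,164),(235,255),(163,247)]: print('ins',ray(t,150+u/1.905,120+v/1.905,.024))
for u,v in [(157,93),(241,270),(152,268)]: print('bed',ray(t,150+u/1.905,120+v/1.905,.01))
def up(s,c,r,fn):
    u,v=c; cv2.imwrite('pics/'+fn,cv2.resize(s['pixels'][v-r:v+r,u-r:u+r,::-1],(600,600),interpolation=cv2.INTER_CUBIC))
up(t,(255,215),50,'c2.png')
E
```

```text
[ 230  169   48   94 3085]
((253.94134521484375, 215.52188110351562), (46.22005844116211, 92.55636596679688), 1.3322197198867798)
[[0.3707 0.2515]
 [0.6041 0.2493]
 [0.6026 0.131 ]
 [0.3686 0.136 ]] [0.4865 0.192 ]
rect world ((486.42620849609375, 192.31089782714844), (116.28678894042969, 233.84030151367188), 89.28067779541016)
knobtop [0.5682 0.152  0.2038] hub [0.5305 0.1908 0.1647]
ins [0.5171 0.2214 0.024 ]
ins [0.5086 0.1347 0.024 ]
ins [0.3904 0.1436 0.024 ]
ins [0.4002 0.237  0.024 ]
bed [0.6038 0.248  0.01  ]
bed [0.3701 0.1347 0.01  ]
bed [0.3721 0.2515 0.01  ]
```

View pics/c2.png

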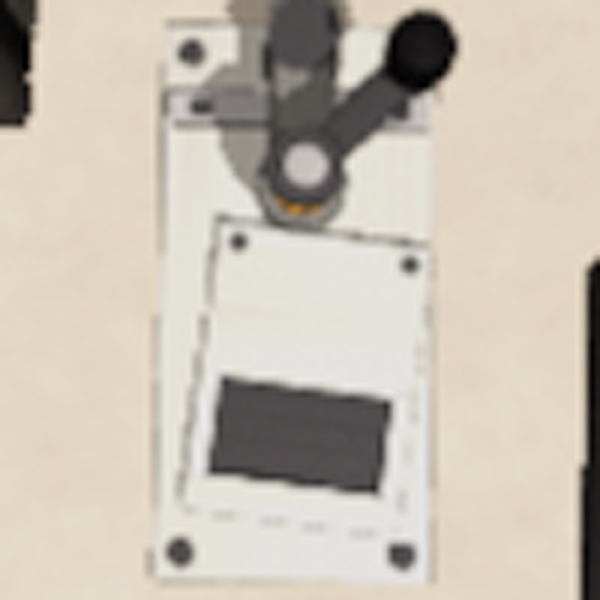

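The bed fits 116 x 234 mm, which puts the jig origin near (0.529, 0.192) at about -0.7° yaw. The hub and grip agree with that: radius 56 mm, grip centre z about 0.182. The insert is centred near (0.454, 0.184) at about -5.7° yaw. Before moving I'll check clearance to the monitor and the box.

Run:
```python
from h import *
np.set_printoptions(precision=3,suppress=True)
t=cam('top');s=cam('side')
def T(a,b):
    p=tri([(t,*a),(s,*b)]); print(p,px(t,p).round(),px(s,p).round())
T((208,167),(277,125));T((213,85),(330,122))
T((378,150),(425,113))
a=t['pixels'][70:200,110:270,::-1];b=s['pixels'][90:220,200:360,::-1]
cv2.imwrite('pics/c3.png',np.hstack([cv2.resize(x,(400,325),interpolation=3) for x in (a,b)]))
```

```text
[0.576 0.283 0.248] [209. 163.] [274. 125.]
[0.733 0.282 0.228] [212.  88.] [332. 121.]
[ 0.624 -0.028  0.416] [405. 115.] [377. 122.]
```

View pics/c3.png

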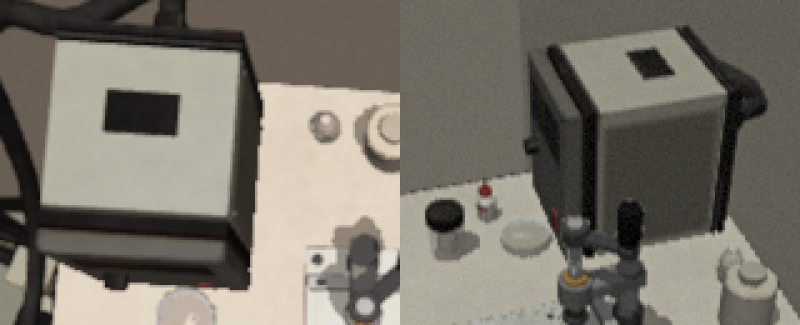

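```bash
python3 - <<'E'
from h import *
np.set_printoptions(precision=3,suppress=True)
t=cam('top');s=cam('side')
def T(a,b):
    p=tri([(t,*a),(s,*b)]); print(p,px(t,p).round(),px(s,p).round())
T((203.6,156),(279,135));T((206,91),(329,124))
for u,v in [(212,103),(212,166),(209,184)]:
  for z in (0,.1,.2,.25): print(z,ray(t,u,v,z)[:2],end='; ')
  print()
print('monitor',[ray(t,378,150,z)[:2] for z in (.2,.3,.4,.5)])
E
python3 -m handwheel '[[0,0,-0.02,0,0,8,0],[0,0,-0.04,0,0,16,0],[0,0,-0.05,0,0,24,0],[0,0,-0.05,0,0,26,0],[0,0,-0.05,0,0,26,0]]'
```

```text
[0.597 0.299 0.208] [203. 156.] [279. 135.]
[0.733 0.295 0.213] [206.  91.] [329. 124.]
0 [0.779 0.304]; 0.1 [0.745 0.294]; 0.2 [0.711 0.284]; 0.25 [0.694 0.279]; 
0 [0.612 0.301]; 0.1 [0.596 0.291]; 0.2 [0.579 0.282]; 0.25 [0.571 0.277]; 
0 [0.565 0.308]; 0.1 [0.554 0.298]; 0.2 [0.542 0.287]; 0.25 [0.536 0.282]; 
monitor [array([ 0.616, -0.061]), array([ 0.595, -0.026]), array([0.573, 0.009]), array([0.552, 0.044])]
time: 1.8
tool_pos: [0.2925, -0.6085, 0.2605]
eef_rot: [3.141, -0.009, 0.001]
ft_force: [0.1, -0.5, 0.5]
gripper_width: 0.0124
gripper_force: 0.0
```

```bash
python3 -m handwheel '[[0.016,-0.045,0,0,0,0,0.03],[0.032,-0.09,0,0,0,0,0.03],[0.048,-0.135,0,0,0,0,0.03],[0.064,-0.18,0,0,0,0,0.03],[0.08,-0.225,0,0,0,0,0.03]]'
python3 -m handwheel '[[0.016,-0.045,0,0,0,0,0.03],[0.03,-0.09,0,0,0,0,0.03],[0.044,-0.135,0,0,0,0,0.03],[0.057,-0.18,0,0,0,0,0.03],[0.066,-0.225,0,0,0,0,0.03]]'
python3 -m handwheel '[[0.005,-0.045,0,0,0,0,0.03],[0.01,-0.09,0,0,0,0,0.03],[0.01,-0.135,0,0,0,0,0.03],[0.005,-0.18,0,0,0,0,0.03],[0,-0.225,0,0,0,0,0.03]]'
```

```text
time: 2.3
tool_pos: [0.3739, -0.3819, 0.2598]
eef_rot: [-3.141, 0.008, 0.0]
ft_force: [0.6, 0.3, -0.2]
gripper_width: 0.0301
gripper_force: 0.0
time: 2.8
tool_pos: [0.4413, -0.1573, 0.26]
eef_rot: [3.141, -0.007, 0.001]
ft_force: [1.2, 0.4, -0.2]
gripper_width: 0.0304
gripper_force: 0.0
time: 3.3
tool_pos: [0.4418, 0.0674, 0.2599]
eef_rot: [3.141, -0.008, 0.0]
ft_force: [1.0, -0.0, 0.2]
gripper_width: 0.0299
gripper_force: 0.0
```

```bash
python3 -m handwheel '[[-0.018,-0.042,0.02,0,0,0,0.03],[-0.036,-0.084,0.04,0,0,0,0.03],[-0.054,-0.125,0.06,0,0,0,0.03],[-0.07,-0.125,0.10,0,0,0,0.03],[-0.07,-0.125,0.12,0,0,0,0.03]]'
```

```text
time: 3.8
tool_pos: [0.3692, 0.1913, 0.1376]
eef_rot: [3.139, 0.001, -0.006]
ft_force: [1.0, -0.3, -0.1]
gripper_width: 0.03
gripper_force: 0.0
```

```bash
python3 -m handwheel '[[0,0,0.04,0,0,0,0.03],[0,0,0.07,0,0,0,0.03],[0,0,0.095,0,0,0,0.03],[0,0,0.105,0,0,0,0.03],[0,0,0.108,0,0,0,0.03]]'
python3 - <<'E'
from h import *
t=cam('top');s=cam('side')
a=t['pixels'][150:280,200:330,::-1];b=s['pixels'][180:280,190:310,::-1]
cv2.imwrite('pics/c4.png',np.hstack([cv2.resize(x,(400,340),interpolation=3) for x in (a,b)]))
E
```

```text
time: 4.3
tool_pos: [0.3725, 0.1909, 0.0312]
eef_rot: [3.141, -0.008, -0.003]
ft_force: [0.3, -0.6, 0.7]
gripper_width: 0.0299
gripper_force: 0.0
```

View pics/c4.png

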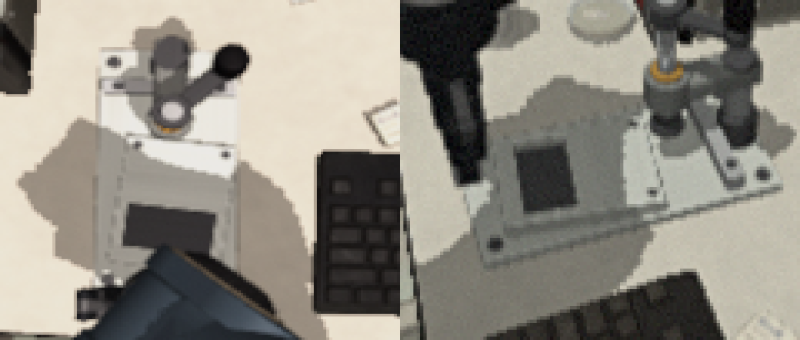

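The fingers are behind the near edge at bed level, with nothing touched. Now pushing.

```bash
python3 -m handwheel '[[0.008,0,0,0,0,0,0.03],[0.016,0,0,0,0,0,0.03],[0.024,0,0,0,0,0,0.03],[0.032,0,0,0,0,0,0.03],[0.038,0,0,0,0,0,0.03]]';python3 -m handwheel '[[0.003,0,0,0,0,0,0.03],[0.006,0,0,0,0,0,0.03],[0.009,0,0,0,0,0,0.03],[0.012,0,0,0,0,0,0.03],[0.012,0,0,0,0,0,0.03]]'
```

```text
time: 4.9
tool_pos: [0.4124, 0.1908, 0.0322]
eef_rot: [-3.141, 0.011, -0.001]
ft_force: [-0.1, 0.3, 0.1]
gripper_width: 0.03
gripper_force: 0.0
time: 5.4
tool_pos: [0.4235, 0.1908, 0.032]
eef_rot: [-3.141, 0.01, -0.0]
ft_force: [-0.1, 0.6, -0.1]
gripper_width: 0.03
gripper_force: 0.0
```

```bash
python3 -m handwheel '[[0.002,0,0,0,0,0,0.03],[0.004,0,0,0,0,0,0.03],[0.006,0,0,0,0,0,0.03],[0.006,0,0,0,0,0,0.03]]'
python3 - <<'E'
from h import *
t=cam('top');s=cam('side')
a=t['pixels'][150:280,200:330,::-1];b=s['pixels'][180:280,190:310,::-1]
cv2.imwrite('pics/c5.png',np.hstack([cv2.resize(x,(400,340),interpolation=3) for x in (a,b)]))
E
```

```text
time: 5.8
tool_pos: [0.4295, 0.1908, 0.032]
eef_rot: [-3.141, 0.01, -0.001]
ft_force: [0.7, 0.3, -0.1]
gripper_width: 0.0301
gripper_force: 0.0
```

View pics/c5.png

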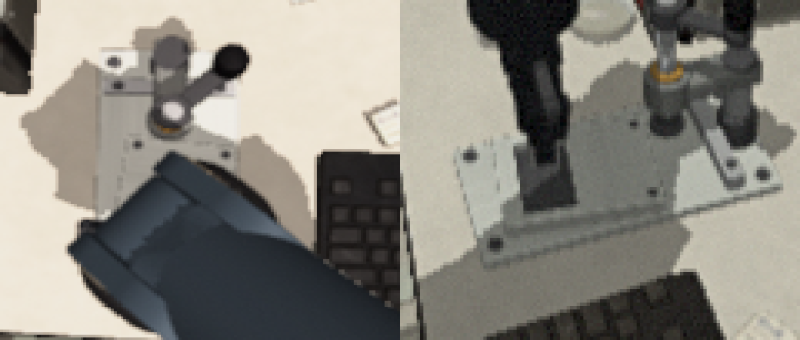

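Run:
```python
from h import *
s=cam('side')
for z in (.01,.015,.02,.025,.03,.035): print(z,ray(s,233.5,227,z).round(3))
o=telemetry.observe();M=R.from_rotvec(o['eef_rot']).as_matrix()
for y in (-.02,0,.02):print(px(s,np.array(o['tool_pos'])+M@[0,y,.017]))
print(o['tool_pos'],arm.tip_reach,[a for a in dir(arm) if a[0]!='_'])
```

```text
0.01 [0.441 0.215 0.01 ]
0.015 [0.44  0.21  0.015]
0.02 [0.439 0.205 0.02 ]
0.025 [0.438 0.201 0.025]
0.03 [0.437 0.196 0.03 ]
0.035 [0.436 0.191 0.035]
[229.38549979 227.82941629]
[231.33364695 233.27273154]
[233.3454505  238.89390903]
[0.42903438 0.19071744 0.03197901] 0.017 ['IKError', 'job_done', 'tip_reach']
```

Run:
```python
from h import *
s=cam('side')
for z in (.01,.015,.02,.025,.03,.035,.04): print(z,ray(s,209.5,233.8,z).round(3))
cv2.imwrite('pics/c6.png',cv2.resize(s['pixels'][195:255,205:265,::-1],(600,600),interpolation=3))
```

```text
0.01 [0.376 0.212 0.01 ]
0.015 [0.376 0.207 0.015]
0.02 [0.375 0.203 0.02 ]
0.025 [0.375 0.198 0.025]
0.03 [0.375 0.194 0.03 ]
0.035 [0.374 0.189 0.035]
0.04 [0.374 0.184 0.04 ]
```

View pics/c6.png

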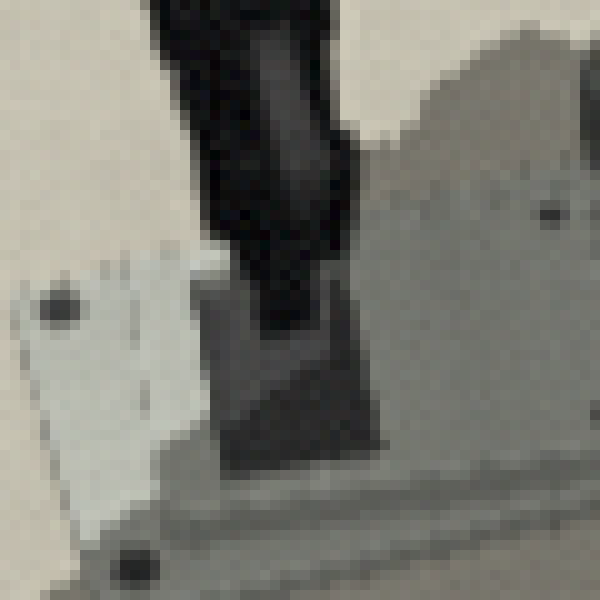

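The insert has not moved. The fingertips are higher than assumed (about 0.03–0.045) and passed over it. I'll go back and feel downwards for the bed.

```bash
python3 -m handwheel '[[-0.02,0,-0.01,0,0,0,0.03],[-0.04,0,-0.01,0,0,0,0.03],[-0.057,0,-0.01,0,0,0,0.03],[-0.057,0,0,0,0,0,0.03],[-0.057,0,0,0,0,0,0.03]]';python3 -m handwheel '[[0,0,0.002,0,0,0,0.03],[0,0,0.004,0,0,0,0.03],[0,0,0.006,0,0,0,0.03],[0,0,0.006,0,0,0,0.03]]';python3 -m handwheel '[[0,0,0.002,0,0,0,0.03],[0,0,0.004,0,0,0,0.03],[0,0,0.005,0,0,0,0.03]]'
```

```text
time: 6.5
tool_pos: [0.3719, 0.1907, 0.0312]
eef_rot: [3.141, -0.009, -0.002]
ft_force: [0.3, 0.4, 0.7]
gripper_width: 0.0302
gripper_force: 0.0
time: 6.9
tool_pos: [0.3722, 0.191, 0.0257]
eef_rot: [3.141, -0.01, -0.001]
ft_force: [-0.3, -0.4, 0.5]
gripper_width: 0.0301
gripper_force: 0.0
time: 7.2
tool_pos: [0.3721, 0.191, 0.0208]
eef_rot: [3.141, -0.009, -0.0]
ft_force: [0.0, 1.0, -0.6]
gripper_width: 0.0297
gripper_force: 0.0
```

```bash
python3 -m handwheel '[[0,0,0.002,0,0,0,0.03],[0,0,0.003,0,0,0,0.03]]';python3 -m handwheel '[[0,0,0.002,0,0,0,0.03],[0,0,0.003,0,0,0,0.03]]';python3 - <<'E'
from h import *
s=cam('side')
o=telemetry.observe();print(o['ft_force'],o['tool_pos'])
cv2.imwrite('pics/c7.png',cv2.resize(s['pixels'][195:255,190:250,::-1],(600,600),interpolation=3))
E
```

```text
time: 7.4
tool_pos: [0.372, 0.1911, 0.0178]
eef_rot: [3.141, -0.009, -0.0]
ft_force: [0.5, 0.1, -0.4]
gripper_width: 0.0301
gripper_force: 0.0
time: 7.6
tool_pos: [0.3721, 0.1911, 0.0148]
eef_rot: [3.141, -0.009, -0.0]
ft_force: [0.1, -0.9, -0.2]
gripper_width: 0.0298
gripper_force: 0.0
[ 0.32882733 -0.29172276  0.61354996] [0.37196509 0.19102928 0.01475956]
```

View pics/c7.png

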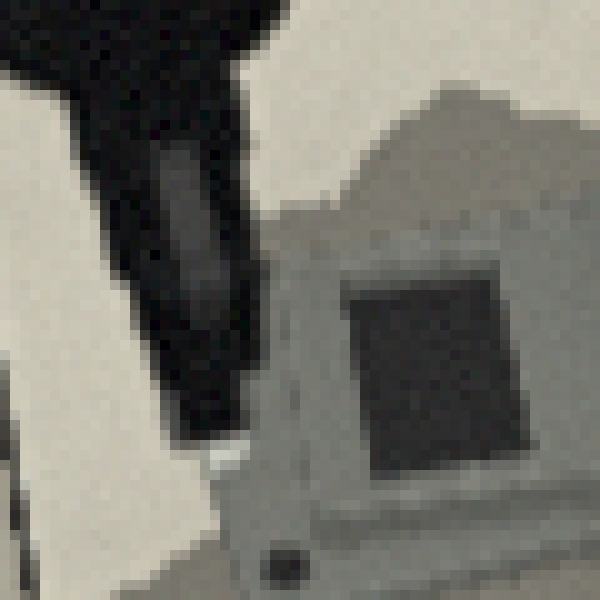

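The tips are still clear of the bed, with their lower end at about side px (211,239). I'll continue the guarded descent.

```bash
for i in 1; do python3 -m handwheel '[[0,0,0.002,0,0,0,0.03],[0,0,0.003,0,0,0,0.03]]'|grep -E 'pos|ft';python3 -m handwheel '[[0,0,0.0015,0,0,0,0.03],[0,0,0.002,0,0,0,0.03]]'|grep -E 'pos|ft'; done
```

```text
tool_pos: [0.3721, 0.1911, 0.0119]
ft_force: [-0.3, -0.0, -0.2]
tool_pos: [0.372, 0.191, 0.0098]
ft_force: [0.2, 0.1, -0.1]
```

```bash
python3 -m handwheel '[[0,0,0.0015,0,0,0,0.03],[0,0,0.003,0,0,0,0.03]]'|grep -E 'pos|ft';python3 -m handwheel '[[0,0,0.0015,0,0,0,0.03],[0,0,0.003,0,0,0,0.03]]'|grep -E 'pos|ft'
python3 - <<'E'
from h import *
s=cam('side')
g=s['pixels'].max(2)[200:262,195:240]
# lowest black pixels of finger
ys,xs=np.where(g<32); 
for y in range(62): 
    r=np.where(g[y]<38)[0]
    if y>28: print(y+200, (r.min()+195,r.max()+195,len(r)) if len(r) else None, end=' ')
o=telemetry.observe();M=R.from_rotvec(o['eef_rot']).as_matrix()
for y in (-.02,0,.02,.03):print(px(s,np.array(o['tool_pos'])+M@[0,y,.017]))
E
```

```text
tool_pos: [0.3721, 0.1911, 0.0069]
ft_force: [-0.2, -0.3, -0.4]
tool_pos: [0.3721, 0.191, 0.0039]
ft_force: [-0.4, -0.2, -0.8]
229 (np.int64(205), np.int64(238), 9) 230 (np.int64(205), np.int64(215), 10) 231 (np.int64(205), np.int64(215), 11) 232 (np.int64(206), np.int64(227), 11) 233 (np.int64(206), np.int64(215), 10) 234 (np.int64(206), np.int64(238), 12) 235 (np.int64(207), np.int64(213), 7) 236 (np.int64(207), np.int64(213), 7) 237 (np.int64(208), np.int64(234), 7) 238 (np.int64(209), np.int64(213), 5) 239 (np.int64(209), np.int64(237), 6) 240 (np.int64(209), np.int64(213), 5) 241 (np.int64(209), np.int64(211), 3) 242 None 243 None 244 None 245 None 246 None 247 None 248 None 249 None 250 None 251 (np.int64(217), np.int64(217), 1) 252 (np.int64(218), np.int64(218), 1) 253 None 254 None 255 None 256 None 257 None 258 None 259 None 260 None 261 None [208.99037113 240.54042522]
[210.59993819 246.15097033]
[212.26176006 251.94366255]
[213.11306827 254.91110843]
```

```bash
python3 -m handwheel '[[0,0,0.0015,0,0,0,0.03],[0,0,0.003,0,0,0,0.03]]'|grep -E 'pos|ft';python3 -m handwheel '[[0,0,0.0015,0,0,0,0.03],[0,0,0.003,0,0,0,0.03]]'|grep -E 'pos|ft';python3 -m handwheel '[[0,0,0.001,0,0,0,0.03],[0,0,0.002,0,0,0,0.03]]'|grep -E 'pos|ft'
```

```text
tool_pos: [0.3721, 0.1911, 0.0009]
ft_force: [0.7, 0.1, 0.5]
tool_pos: [0.3721, 0.1911, -0.0021]
ft_force: [-1.4, -0.6, -0.1]
tool_pos: [0.3721, 0.1911, -0.0041]
ft_force: [0.6, 0.2, 0.2]
```

```bash
python3 -m handwheel '[[0,0,0.001,0,0,0,0.03],[0,0,0.002,0,0,0,0.03]]'|grep -E 'pos|ft';python3 -m handwheel '[[0,0,0.001,0,0,0,0.03],[0,0,0.002,0,0,0,0.03]]'|grep -E 'pos|ft';python3 -m handwheel '[[0,0,0.001,0,0,0,0.03],[0,0,0.002,0,0,0,0.03]]'|grep -E 'pos|ft'
```

```text
tool_pos: [0.3721, 0.1911, -0.0061]
ft_force: [-0.0, -0.5, -0.2]
tool_pos: [0.3721, 0.1911, -0.0081]
ft_force: [0.2, -0.4, -0.6]
tool_pos: [0.3721, 0.1911, -0.0101]
ft_force: [-0.1, 0.4, -0.4]
```

Run:
```python
from h import *
s=cam('side')
o=telemetry.observe();M=R.from_rotvec(o['eef_rot']).as_matrix()
for z in (.017,0,-.02,-.03):
  for y in (.015,.025):print(z,y,px(s,np.array(o['tool_pos'])+M@[0,y,z]).round(1))
im=s['pixels'][:,:,::-1]
cv2.imwrite('pics/c8.png',cv2.resize(im[185:260,175:275],(800,600),interpolation=cv2.INTER_NEAREST))
```

```text
0.017 0.015 [212.4 254. ]
0.017 0.025 [213.3 256.9]
0 0.015 [211.7 249.7]
0 0.025 [212.6 252.6]
-0.02 0.015 [210.9 244.5]
-0.02 0.025 [211.7 247.4]
-0.03 0.015 [210.4 241.8]
-0.03 0.025 [211.3 244.8]
```

View pics/c8.png

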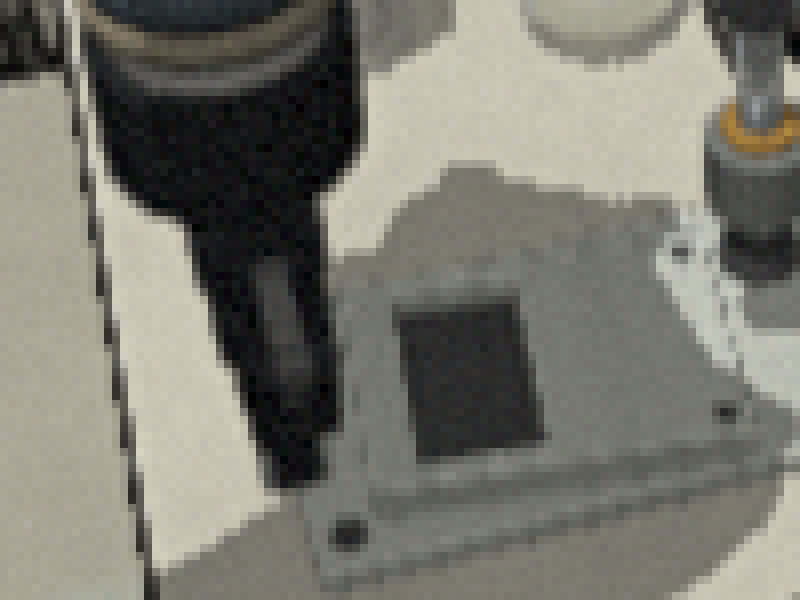

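The picture shows the fingertip at px (212,246), just at bed level beside the insert's near edge. So the tips are effectively 20 mm above the reported TCP, i.e. tip z = reported z + 0.020. I'll raise 2 mm and push.

```bash
python3 -m handwheel '[[0,0,-0.002,0,0,0,0.03],[0.008,0,-0.002,0,0,0,0.03],[0.014,0,-0.002,0,0,0,0.03],[0.018,0,-0.002,0,0,0,0.03],[0.022,0,-0.002,0,0,0,0.03]]'|grep -E 'pos|ft'; python3 -m handwheel '[[0.004,0,0,0,0,0,0.03],[0.008,0,0,0,0,0,0.03],[0.012,0,0,0,0,0,0.03],[0.016,0,0,0,0,0,0.03]]'|grep -E 'pos|ft';  python3 - <<'E'
from h import *
np.set_printoptions(precision=3,suppress=True)
for n in ('top','side'):
    cam(n); print([(d['xyz'],d['conf']) for d in recognise(n,'insert')[:1]])
E
```

```text
tool_pos: [0.393, 0.1901, -0.0083]
ft_force: [-5.4, -1.5, 3.6]
tool_pos: [0.4099, 0.1905, -0.0082]
ft_force: [-2.6, -1.2, 0.3]
[([0.4955, 0.1962, 0.0223], 0.95)]
[([0.4825, 0.1817, 0.0238], 0.89)]
```

```bash
python3 -m handwheel '[[0.003,0,0,0,0,0,0.03],[0.006,0,0,0,0,0,0.03],[0.009,0,0,0,0,0,0.03]]'|grep -E 'pos|ft'; python3 -m handwheel '[[0.0015,0,0,0,0,0,0.03],[0.003,0,0,0,0,0,0.03]]'|grep -E 'pos|ft';python3 -m handwheel '[[0.0015,0,0,0,0,0,0.03],[0.003,0,0,0,0,0,0.03]]'|grep -E 'pos|ft'
```

```text
tool_pos: [0.4183, 0.1906, -0.0081]
ft_force: [-3.3, -0.9, 2.8]
tool_pos: [0.4222, 0.1909, -0.008]
ft_force: [-2.9, 0.3, 1.6]
tool_pos: [0.4252, 0.1909, -0.008]
ft_force: [-2.2, 0.6, -0.2]
```

```bash
python3 -m handwheel '[[0.001,0,0,0,0,0,0.03],[0.002,0,0,0,0,0,0.03]]'|grep -E 'pos|ft';python3 -m handwheel '[[0.001,0,0,0,0,0,0.03],[0.002,0,0,0,0,0,0.03]]'|grep -E 'pos|ft'
```

```text
tool_pos: [0.4273, 0.1908, -0.008]
ft_force: [-3.1, 0.1, -0.1]
tool_pos: [0.4292, 0.1907, -0.008]
ft_force: [-2.6, 0.2, -0.8]
```

```bash
python3 -m handwheel '[[0.001,0,0,0,0,0,0.03],[0.002,0,0,0,0,0,0.03]]'|grep -E 'pos|ft';python3 -m handwheel '[[0.001,0,0,0,0,0,0.03],[0.002,0,0,0,0,0,0.03]]'|grep -E 'pos|ft'; python3 -m handwheel '[[0.001,0,0,0,0,0,0.03],[0.002,0,0,0,0,0,0.03]]'|grep -E 'pos|ft'
python3 - <<'E'
from h import *
np.set_printoptions(precision=3,suppress=True)
for n in ('top','side'):
    cam(n); print([(d['xyz'],d['conf']) for d in recognise(n,'insert')[:1]])
E
```

```text
tool_pos: [0.4298, 0.1907, -0.0081]
ft_force: [-7.6, 0.5, 3.8]
tool_pos: [0.4298, 0.1906, -0.0081]
ft_force: [-11.8, 1.4, 9.7]
tool_pos: [0.4298, 0.1906, -0.0082]
ft_force: [-16.8, 1.3, 13.6]
[([0.5179, 0.2086, 0.0238], 0.98)]
[([0.4999, 0.181, 0.024], 0.67)]
```

```bash
python3 -m handwheel '[[0.001,0,0,0,0,0,0.03],[0.002,0,0,0,0,0,0.03],[0.002,0,0,0,0,0,0.03]]'|grep -E 'pos|ft'; python3 -m handwheel '[[-0.01,0,0,0,0,0,0.03],[-0.03,0,0,0,0,0,0.03],[-0.04,0,-0.02,0,0,0,0.03],[-0.04,0,-0.07,0,0,0,0.03],[-0.04,0,-0.12,0,0,0,0.03]]'|grep -E 'pos|ft';python3 -m handwheel '[[0.02,0,-0.045,0,0,0,0.06],[0.02,0.04,-0.09,0,0,0,0.06],[0.02,0.08,-0.12,0,0,0,0.06],[0.02,0.12,-0.12,0,0,0,0.06],[0.02,0.12,-0.12,0,0,0,0.06]]'|grep -E 'pos|ft|width'
python3 - <<'E'
from h import *
np.set_printoptions(precision=3,suppress=True)
for n in ('top','side'):
    t=cam(n); print([(q,d['xyz'],d['conf'],px(t,d['xyz'])) for q in ('insert','knob') for d in recognise(n,q)[:1]])
    if n=='top':
        # far edge/side lines of insert: print edge profile along jig x at several columns
        g=cv2.cvtColor(t['pixels'],cv2.COLOR_RGB2GRAY)
        for c in (236,240,244,264,268,272): print(c,g[178:200,c], g[240:264,c])
E
```

```text
tool_pos: [0.4297, 0.1904, -0.0084]
ft_force: [-18.5, 2.3, 14.0]
tool_pos: [0.3975, 0.191, 0.1134]
ft_force: [1.3, 1.0, -0.2]
tool_pos: [0.4187, 0.0643, 0.2341]
ft_force: [0.2, 0.2, -0.0]
gripper_width: 0.0598
[('insert', [0.4917, 0.1872, 0.0219], 0.73, array([255.988, 212.719])), ('knob', [0.553, 0.1698, 0.1673], 0.79, array([265.844, 181.12 ]))]
236 [225 186 180 185 161 170 193 157 151 186 187 186 187 186 186 190 194 196
 194 195 196 190] [229 229 230 229 228 229 229 229 229 230 229 229 229 229 206 154 108  97
 134 204 230 209 208 225]
240 [148 139 130 117 108 111 151 134 189 190 104 108 198 230 230 230 229 230
 228 229 231 228] [230 229 230 230 230 230 230 230 230 230 230 230 230 230 230 231 231 231
 231 231 231 211 208 224]
244 [152 129 119 128 129 130 131 107 126 154 154 152 151 151 152 180 202 220
 229 230 230 228] [231 231 231 231 231 231 231 231 231 231 231 231 231 231 232 231 231 231
 231 231 231 216 212 221]
264 [138  96  52  44  46  46  45  45  47  45  48  91 136 152 154 154 153 152
 152 151 153 151] [152 151 152 152 152 153 152 154 153 154 153 154 154 154 154 154 153 183
 203 203 221 228 225 223]
268 [ 45  46  46  45  45  45  41  49 108 118  73  48  87 135 153 154 153 153
 153 151 153 152] [152 153 152 153 153 154 154 154 153 154 154 155 155 155 155 155 154 155
 155 156 155 154 146 141]
272 [  4  22  36  42  42  45  59  98 114 129 140 139 138 137 136 138 139 138
 139 138 137 137] [152 152 152 152 153 153 152 154 154 155 154 154 155 154 154 113  55  49
  48  69 128 156 149 142]
[('insert', [0.4939, 0.1869, 0.0234], 0.73, array([255.895, 225.853])), ('knob', [0.5608, 0.1568, 0.1606], 0.75, array([286.132, 186.538]))]
```

```bash
python3 -m handwheel '[[0.037,-0.022,0,0,0,0,0.06],[0.074,-0.044,0,0,0,0,0.06],[0.111,-0.066,0,0,0,0,0.06],[0.148,-0.089,0,0,0,0,0.06],[0.149,-0.089,0,0,0,0,0.06]]'|grep -E 'pos|ft'
python3 - <<'E'
from h import *
np.set_printoptions(precision=4,suppress=True)
t=snapshot('top');s=cam('side','side9.png')
im=t['pixels'].max(2);m=np.zeros_like(im);m[205:262,232:276]=(im[205:262,232:276]<110)
n,l,st,c=cv2.connectedComponentsWithStats(m);
for k in range(1,n):
  if st[k,4]>100:
    W=np.array([ray(t,u,v,.024)[:2] for v,u in np.argwhere(l==k)],dtype=np.float32);print('win',st[k],cv2.minAreaRect(W*1000))
o=telemetry.observe();p=np.array(o['tool_pos']);print(p)
print('exp tip',px(s,p+[0,0,.02]),'nominal',px(s,p-[0,0,.017]))
E
```

```text
tool_pos: [0.5688, 0.1638, 0.2303]
ft_force: [-0.8, 0.2, -0.3]
win [240 212  28  16 424] ((474.7179870605469, 193.28115844726562), (37.27104949951172, 67.32210540771484), 0.46383047103881836)
[0.5656 0.1606 0.2306]
exp tip [288.8353 152.8607] nominal [288.241  166.6895]
```

```bash
python3 -m handwheel '[[0,0,0,0,0,0,0.06],[0,0,0,0,0,0,0.06]]'
python3 - <<'E'
from h import *
np.set_printoptions(precision=4,suppress=True,linewidth=250)
s=cam('side');t=cam('top')
g=s['pixels'].max(2)[130:200,262:322]
for r in range(0,70,2): print(130+r,''.join('#' if v<30 else '+' if v<70 else '.' for v in g[r]))
E
```

```text
time: 15.15
tool_pos: [0.565, 0.1585, 0.2322]
eef_rot: [3.141, -0.009, 0.0]
ft_force: [-0.7, -0.6, 0.4]
gripper_width: 0.0599
gripper_force: 0.0
130 .......++#+#++....+############+#########++++####+..........
132 +.......+##+#+++..+###############+#########+###+...........
134 ++.......++##++++.+########+.###+..#############+...........
136 +++.......+######++########+.###+.##############+.......+...
138 +++++++++++#####+++########+.###################++++++++++++
140 #+++++++++++#####++########+.+#################+++++++++++++
142 #++++++++++######.+#####++++++##+##############++++.++++++++
144 #++++++++++######+...++.++++.++###+###########++.+++++++++++
146 #++++++++++#####+....++++++++++.+#######++++++++++++++++++++
148 #++++++++++#####+....+++++++++..+#######++++++++++++++++++++
150 #++++++++++#####+....++++++++#+.+#######+++++++++.++++++++++
152 #++++++++++#####+....++++++++++.+######+.++++++++.++++.+++++
154 #++++++++++#####+...+.+++++++...+######+..+++++++++++++++++.
156 +++++++++++#####+....++++++++...#######++.++++++++++++++++++
158 +++++++++++#####+....+++++++....+#+++++++
[... 619 characters left out ...]
.++.##+....++.+##########+++++++++++++++++++++++.+
180 .+++.......+++##+...+++++#########+.+.+.+++++++++++++++++++.
182 ++++++++++++++#+....++++.#########+..+++++++++++++..........
184 .+.++++++++++++++++++++..+#########++++.+...................
186 .++++#+++++++++++++++++++########+..........................
188 ..+.+++++++#+#+++++++++++########+..........................
190 ...+.......+####+.....+++#++++++++..........................
192 ............+++...........+##++#+...........................
194 ..........................+#+++++...........................
196 .........................++++++++++.........................
198 ...................+....++++++++++++........................
```

```bash
python3 -m handwheel '[[0.003,-0.002,0,0,0,0,0.06],[0.003,-0.002,0,0,0,0,0.06]]'|grep -E 'pos|ft'
python3 - <<'E'
from h import *
np.set_printoptions(precision=4,suppress=True,linewidth=250)
s=cam('side')
o=telemetry.observe();p=np.array(o['tool_pos']);print(p,np.array(o['joint_positions']),np.array(o['joint_velocities']))
for y in (-.035,.035):
  for z in (-.017,0,.02): print(y,z,px(s,p+[0,y,z]).round(1))
print('knob top exp',px(s,[.568,.1525,.204]),px(s,[.568,.1525,.165]))
E
```

```text
tool_pos: [0.5692, 0.1609, 0.2324]
ft_force: [-0.5, -0.1, 1.2]
[0.569  0.1609 0.2323] [ 0.0647  0.3637 -0.5373  1.6893  0.2017  1.1434 -2.1047] [-0.0006  0.0016  0.0005  0.0033 -0.0024  0.0019 -0.0005]
-0.035 -0.017 [295.9 175. ]
-0.035 0 [296.3 168.6]
-0.035 0.02 [296.7 160.9]
0.035 -0.017 [283.9 157. ]
0.035 0 [284.1 150.8]
0.035 0.02 [284.3 143.3]
knob top exp [290.4835 172.0319] [289.8256 185.5264]
```

```bash
python3 -m handwheel '[[-0.001,0.0085,0,0,0,0,0.06],[-0.001,0.0085,0.015,0,0,0,0.06],[-0.001,0.0085,0.03,0,0,0,0.06]]'|grep -E 'pos|ft'; python3 -m handwheel '[[0,0,0.015,0,0,0,0.06],[0,0,0.03,0,0,0,0.06],[0,0,0.04,0,0,0,0.06],[0,0,0.05,0,0,0,0.06],[0,0,0.05,0,0,0,0.06]]'|grep -E 'pos|ft'
```

```text
tool_pos: [0.5679, 0.1517, 0.2009]
ft_force: [0.2, 0.2, 0.4]
tool_pos: [0.567, 0.1522, 0.1503]
ft_force: [-0.3, 0.5, 0.2]
```

```bash
python3 -m handwheel '[[0,0,0,0,0,0,0.034],[0,0,0,0,0,0,0.034],[0,0,0,0,0,0,0.034]]' 30|grep -E 'pos|ft|gr'; python3 -m handwheel '[[0,0,0,0,0,0,0.015],[0,0,0,0,0,0,0.015],[0,0,0,0,0,0,0.015]]' 30|grep -E 'time|pos|ft|gr'
```

```text
tool_pos: [0.5683, 0.1526, 0.1527]
ft_force: [0.3, -0.5, -1.0]
gripper_width: 0.0342
gripper_force: 0.0
time: 16.9
tool_pos: [0.5683, 0.1523, 0.1527]
ft_force: [-0.8, -0.4, 3.5]
gripper_width: 0.0241
gripper_force: 29.4
```

```bash
cat > c.py <<'E'
from h import *
import sys
C=np.array([.5294,.1912])
def rows(a0,step,n=5,r=.055):
    M=R.from_rotvec([0,0,-.33],degrees=True).as_matrix()[:2,:2]
    out=[]
    for k in range(1,n+1):
        a=np.radians(a0-step*k);b=np.radians(a0)
        d=M.T@(r*np.array([np.cos(a)-np.cos(b),np.sin(a)-np.sin(b)]))
        out.append([round(d[0],4),round(-d[1],4),round(.024*step*k/360,4),0,0,0,0.015])
    return str(out).replace(' ','')
def force():
    o=telemetry.observe();d=np.array(o['tool_pos'])[:2]-C;r=np.linalg.norm(d);u=d/r;t=np.array([u[1],-u[0]])
    f=np.array(o['ft_force'])
    print('ang %.1f r %.4f z %.4f tang %.1f rad %.1f fz %.1f w %.4f t %.1f'%(np.degrees(np.arctan2(d[1],d[0])),r,o['tool_pos'][2],-f[:2]@t,f[:2]@u,f[2],o['gripper_width'],o['time']))
if __name__=='__main__': force()
E
python3 - <<'E'
from c import *
force()
for k in range(10): print(-45-40*k,rows(-45-40*k,8))
E
```

```text
ang -45.0 r 0.0550 z 0.1527 tang -0.8 rad -0.2 fz 3.5 w 0.0241 t 16.9
-45 [[np.float64(-0.0058),np.float64(0.0051),0.0005,0,0,0,0.015],[np.float64(-0.0122),np.float64(0.0093),0.0011,0,0,0,0.015],[np.float64(-0.0191),np.float64(0.0126),0.0016,0,0,0,0.015],[np.float64(-0.0264),np.float64(0.0149),0.0021,0,0,0,0.015],[np.float64(-0.034),np.float64(0.0161),0.0027,0,0,0,0.015]]
-85 [[np.float64(-0.0077),np.float64(0.0002),0.0005,0,0,0,0.015],[np.float64(-0.0153),np.float64(-0.0007),0.0011,0,0,0,0.015],[np.float64(-0.0227),np.float64(-0.0027),0.0016,0,0,0,0.015],[np.float64(-0.0298),np.float64(-0.0056),0.0021,0,0,0,0.015],[np.float64(-0.0364),np.float64(-0.0095),0.0027,0,0,0,0.015]]
-125 [[np.float64(-0.006),np.float64(-0.0048),0.0005,0,0,0,0.015],[np.float64(-0.0113),np.float64(-0.0104),0.0011,0,0,0,0.015],[np.float64(-0.0157),np.float64(-0.0166),0.0016,0,0,0,0.015],[np.float64(-0.0192),np.float64(-0.0235),0.0021,0,0,0,0.015],[np.float64(-0.0218),np.float64(-0.0307),0.0027,0,0,0,0.015]]
-165 [[np.float64(-0.0015),np.float64(-0.0075),0.0005,0,0,0,0.015],[np.float64(-0.002),np.float64(-0.015
[... 1329 characters left out ...]
0.0286),0.0021,0,0,0,0.015],[np.float64(0.0099),np.float64(0.0363),0.0027,0,0,0,0.015]]
-365 [[np.float64(-0.0012),np.float64(0.0076),0.0005,0,0,0,0.015],[np.float64(-0.0034),np.float64(0.0149),0.0011,0,0,0,0.015],[np.float64(-0.0066),np.float64(0.0219),0.0016,0,0,0,0.015],[np.float64(-0.0107),np.float64(0.0284),0.0021,0,0,0,0.015],[np.float64(-0.0157),np.float64(0.0342),0.0027,0,0,0,0.015]]
-405 [[np.float64(-0.0058),np.float64(0.0051),0.0005,0,0,0,0.015],[np.float64(-0.0122),np.float64(0.0093),0.0011,0,0,0,0.015],[np.float64(-0.0191),np.float64(0.0126),0.0016,0,0,0,0.015],[np.float64(-0.0264),np.float64(0.0149),0.0021,0,0,0,0.015],[np.float64(-0.034),np.float64(0.0161),0.0027,0,0,0,0.015]]
```

```bash
python3 -m handwheel '[[-0.0058,0.0051,0.0005,0,0,0,0.015],[-0.0122,0.0093,0.0011,0,0,0,0.015],[-0.0191,0.0126,0.0016,0,0,0,0.015],[-0.0264,0.0149,0.0021,0,0,0,0.015],[-0.034,0.0161,0.0027,0,0,0,0.015]]' 30 | grep -E 'ft|rot'; python3 c.py
```

```text
eef_rot: [-3.139, 0.01, -0.01]
ft_force: [4.9, 1.8, 0.2]
ang -82.8 r 0.0546 z 0.1503 tang 5.1 rad -1.2 fz 0.2 w 0.0236 t 17.4
```

```bash
python3 -m handwheel '[[-0.0077,0.0002,0.0005,0,0,0,0.015],[-0.0153,-0.0007,0.0011,0,0,0,0.015],[-0.0227,-0.0027,0.0016,0,0,0,0.015],[-0.0298,-0.0056,0.0021,0,0,0,0.015],[-0.0364,-0.0095,0.0027,0,0,0,0.015]]' | grep -E 'ft|rot'; python3 c.py
python3 -m handwheel '[[-0.006,-0.0048,0.0005,0,0,0,0.015],[-0.0113,-0.0104,0.0011,0,0,0,0.015],[-0.0157,-0.0166,0.0016,0,0,0,0.015]]' | grep -E 'ft|rot'; python3 c.py
```

```text
eef_rot: [-3.141, 0.011, -0.01]
ft_force: [5.2, -1.6, 2.3]
ang -122.8 r 0.0545 z 0.1476 tang 5.2 rad -1.5 fz 2.3 w 0.0236 t 17.9
eef_rot: [3.14, -0.012, 0.007]
ft_force: [3.3, -3.6, 4.9]
ang -146.7 r 0.0545 z 0.1459 tang 4.8 rad -0.8 fz 4.9 w 0.0236 t 18.2
```

```bash
python3 - <<'E'
from c import *
for k in range(9): print(-149-40*k,rows(-149-40*k,8).replace('np.float64(','').replace(')','').replace(',0,0,0,0.015',''))
E
python3 -m handwheel '[[-0.0035,-0.0069,0.0005,0,0,0,0.015],[-0.0061,-0.0141,0.0011,0,0,0,0.015]]' | grep -E 'ft'; python3 c.py
```

```text
-149 [[-0.0035,-0.0068,0.0005],[-0.0061,-0.0141,0.0011],[-0.0076,-0.0216,0.0016],[-0.008,-0.0292,0.0021],[-0.0074,-0.0369,0.0027]]
-189 [[0.0017,-0.0075,0.0005],[0.0044,-0.0147,0.0011],[0.0081,-0.0214,0.0016],[0.0127,-0.0276,0.0021],[0.018,-0.033,0.0027]]
-229 [[0.0061,-0.0047,0.0005],[0.0128,-0.0084,0.0011],[0.0199,-0.0112,0.0016],[0.0274,-0.013,0.0021],[0.035,-0.0137,0.0027]]
-269 [[0.0077,0.0004,0.0005],[0.0152,0.0018,0.0011],[0.0225,0.0042,0.0016],[0.0293,0.0077,0.0021],[0.0356,0.012,0.0027]]
-309 [[0.0056,0.0052,0.0005],[0.0105,0.0111,0.0011],[0.0145,0.0177,0.0016],[0.0175,0.0247,0.0021],[0.0196,0.0321,0.0027]]
-349 [[0.001,0.0076,0.0005],[0.0009,0.0153,0.0011],[-0.0003,0.0229,0.0016],[-0.0025,0.0302,0.0021],[-0.0057,0.0372,0.0027]]
-389 [[-0.0041,0.0065,0.0005],[-0.0091,0.0123,0.0011],[-0.0149,0.0173,0.0016],[-0.0213,0.0216,0.0021],[-0.0283,0.0248,0.0027]]
-429 [[-0.0073,0.0023,0.0005],[-0.0149,0.0035,0.0011],[-0.0226,0.0037,0.0016],[-0.0302,0.0028,0.0021],[-0.0376,0.0009,0.0027]]
-469 [[-0.0071,-0.003,0.0005],[-0.0137,-0.0069,0.0011],[-0.0197,-0.0117,0.0016],[-0.0249,-0.0172,0.0021],[-0.0294,-0.0235,0.0027]]
ft_force: [1.6, -5.6, 6.3]
ang -162.8 r 0.0546 z 0.1448 tang 5.8 rad 0.1 fz 6.3 w 0.0235 t 18.4
```

```bash
python3 -m handwheel '[[-0.0015,-0.0075,0.0004,0,0,0,0.015],[-0.0019,-0.0151,0.0008,0,0,0,0.015],[-0.0013,-0.0228,0.0012,0,0,0,0.015]]' | grep -E 'ft'; python3 c.py
python3 -m handwheel '[[0.0017,-0.0075,0.0005,0,0,0,0.015],[0.0044,-0.0147,0.001,0,0,0,0.015],[0.0081,-0.0214,0.0015,0,0,0,0.015],[0.0127,-0.0276,0.002,0,0,0,0.015],[0.018,-0.033,0.0026,0,0,0,0.015]]' | grep -E 'ft'; python3 c.py
```

```text
ft_force: [-0.3, -5.2, 6.3]
ang 173.2 r 0.0548 z 0.1432 tang 5.2 rad -0.3 fz 6.3 w 0.0239 t 18.7
ft_force: [-4.0, -2.8, 8.7]
ang 133.0 r 0.0552 z 0.1405 tang 4.9 rad 0.7 fz 8.7 w 0.0236 t 19.2
```

```bash
python3 -m handwheel '[[0.0061,-0.0047,0.0004,0,0,0,0.015],[0.0128,-0.0084,0.0008,0,0,0,0.015],[0.0199,-0.0112,0.0012,0,0,0,0.015],[0.0274,-0.013,0.0016,0,0,0,0.015],[0.035,-0.0137,0.002,0,0,0,0.015]]' | grep -E 'ft'; python3 c.py
```

```text
ft_force: [-5.5, 0.4, 3.8]
ang 94.0 r 0.0554 z 0.1380 tang 5.4 rad 0.8 fz 3.8 w 0.0239 t 19.7
```

```bash
python3 -m handwheel '[[0.0077,0.0004,0.0004,0,0,0,0.015],[0.0152,0.0018,0.0009,0,0,0,0.015],[0.0225,0.0042,0.0014,0,0,0,0.015],[0.0293,0.0077,0.0019,0,0,0,0.015],[0.0356,0.012,0.0024,0,0,0,0.015]]' | grep -E 'ft'; python3 c.py
```

```text
ft_force: [-4.8, 4.8, 2.1]
ang 55.7 r 0.0555 z 0.1357 tang 6.6 rad 1.3 fz 2.1 w 0.0235 t 20.2
```

```bash
python3 -m handwheel '[[0.0056,0.0052,0.0005,0,0,0,0.015],[0.0105,0.0111,0.001,0,0,0,0.015],[0.0145,0.0177,0.0015,0,0,0,0.015]]' | grep -E 'ft'; python3 c.py
```

```text
ft_force: [-1.0, 8.1, -0.8]
ang 32.7 r 0.0555 z 0.1343 tang 7.4 rad 3.6 fz -0.8 w 0.0239 t 20.5
```

```bash
python3 -m handwheel '[[0.003,0.007,0.0005,0,0,0,0.015],[0.0051,0.0144,0.001,0,0,0,0.015]]' | grep -E 'ft'; python3 c.py;python3 -m handwheel '[[0.001,0.0076,0.0005,0,0,0,0.015],[0.0009,0.0153,0.0011,0,0,0,0.015]]' | grep -E 'ft'; python3 c.py
```

```text
ft_force: [1.8, 8.7, -3.5]
ang 16.9 r 0.0553 z 0.1333 tang 7.8 rad 4.3 fz -3.5 w 0.0236 t 20.7
ft_force: [4.8, 10.1, -4.9]
ang 0.6 r 0.0552 z 0.1323 tang 10.0 rad 4.9 fz -4.9 w 0.0236 t 20.9
```

The tangential force is up from about 5.2 free to about 9–10 N, so the crank is snug. Releasing and retreating.

```bash
python3 -m handwheel '[[0,0,0,0,0,0,0.015],[0,0,0,0,0,0,0.015]]' | grep -E 'ft'; python3 c.py; python3 -m handwheel '[[0,0,0,0,0,0,0.05],[0,0,0,0,0,0,0.05],[0,0,0,0,0,0,0.05],[0,0,0,0,0,0,0.05]]' | grep -E 'ft|width|pos'; python3 -m handwheel '[[0,0,-0.02,0,0,0,0.05],[0,0,-0.05,0,0,0,0.05],[0,0,-0.09,0,0,0,0.05],[0,0,-0.13,0,0,0,0.05],[0,0,-0.13,0,0,0,0.05]]' | grep -E 'ft|width|pos'; python3 -m handwheel '[[-0.04,0.02,0,0,0,0,0.05],[-0.08,0.04,0,0,0,0,0.05],[-0.12,0.08,0,0,0,0,0.05],[-0.14,0.12,0,0,0,0,0.05],[-0.15,0.16,0,0,0,0,0.05]]' | grep -E 'ft|time|pos'
python3 - <<'E'
from h import *
np.set_printoptions(precision=4,suppress=True)
for n in ('top','side'):
    t=cam(n,n+'_end.png')
    for q in ('insert','knob','objective_can','petri','cover_glass_box'): print(n,q,[(d['xyz'],round(d['conf'],2)) for d in recognise(n,q)[:1]])
    if n=='top':
        im=t['pixels'].max(2);m=np.zeros_like(im);m[205:262,232:276]=(im[205:262,232:276]<110)
        k,l,st,c=cv2.connectedComponentsWithStats(m)
        for i in range(1,k):
            if st[i,4]>100:
                W=np.array([ray(t,u,v,.024)[:2] for v,u in np.argwhere(l==i)],dtype=np.float32);print('win',st[i],cv2.minAreaRect(W*1000))
E
```

```text
ft_force: [5.0, 5.5, -3.5]
ang -1.5 r 0.0552 z 0.1321 tang 5.6 rad 4.8 fz -3.5 w 0.0238 t 21.1
tool_pos: [0.5835, 0.186, 0.132]
ft_force: [0.6, 0.1, 0.0]
gripper_width: 0.0504
tool_pos: [0.5865, 0.1882, 0.2686]
ft_force: [0.1, 1.2, -0.4]
gripper_width: 0.0498
time: 22.5
tool_pos: [0.4298, 0.026, 0.2617]
ft_force: [2.1, -0.9, 0.0]
top insert [([0.4956, 0.1876, 0.0258], 0.56)]
top knob [([0.5582, 0.1906, 0.1422], 0.83)]
top objective_can [([0.4407, 0.3764, 0.0648], 0.77)]
top petri [([0.532, 0.3661, 0.0125], 0.94)]
top cover_glass_box [([0.534, 0.3691, 0.0111], 0.62)]
win [240 212  28  16 425] ((474.7179870605469, 193.28115844726562), (37.27104949951172, 67.32210540771484), 0.46383047103881836)
side insert [([0.4932, 0.1842, 0.0254], 0.95)]
side knob [([0.5746, 0.1881, 0.1401], 0.93)]
side objective_can [([0.4399, 0.3674, 0.05], 0.68)]
side petri []
side cover_glass_box [([0.5352, 0.003, 0.0175], 0.63)]
```

Run:
```python
from h import *
np.set_printoptions(precision=4,suppress=True)
t=cam('top')
for f in ('top1.png','top_end.png'):
    im=cv2.imread('pics/'+f); g=im.max(2)
    for (name,th,lo,hi) in (('dark',130,3,700),):
        m=np.zeros_like(g);m[160:264,230:278]=g[160:264,230:278]<th
        k,l,st,c=cv2.connectedComponentsWithStats(m)
        for i in range(1,k):
            if lo<=st[i,4]<=hi:
                W=np.array([ray(t,u,v,.024)[:2] for v,u in np.argwhere(l==i)],dtype=np.float32)
                e=np.round(cv2.minAreaRect(W*1000)[1:][0],1),round(cv2.minAreaRect(W*1000)[2],1)
                print(f,st[i],W.mean(0),e if st[i,4]>60 else '')
```

```text
top1.png [237 163  41  41 687] [0.5732 0.1826] (array([ 75.3, 111.7]), 50.7)
top1.png [235 172   4   4  11] [0.5902 0.2369] 
top1.png [244 204   2   2   3] [0.5115 0.2165] 
top1.png [272 208   2   2   3] [0.5021 0.1456] 
top1.png [240 228  30  19 446] [0.4307 0.1905] (array([70.3, 38.5]), 82.8)
top1.png [233 255   4   4  12] [0.3835 0.2394] 
top1.png [270 256   4   4  13] [0.3824 0.1481] 
top_end.png [242 160  34  43 534] [0.5739 0.1876] (array([90.1, 78.9]), 33.8)
top_end.png [235 172   4   4  11] [0.5902 0.2369] 
top_end.png [270 172   6   5  25] [0.5896 0.1461] 
top_end.png [237 181   3   3   7] [0.5676 0.233 ] 
top_end.png [243 180   4   1   4] [0.5735 0.2167] 
top_end.png [239 188   2   2   4] [0.5519 0.229 ] 
top_end.png [267 188   4   3  10] [0.5514 0.157 ] 
top_end.png [240 211  29  17 449] [0.4754 0.1916] (array([39.8, 69.8]), 0.4)
top_end.png [272 212   1   3   3] [0.4912 0.1473] 
top_end.png [233 255   4   4  12] [0.3835 0.2394] 
top_end.png [270 255   5   5  20] [0.3826 0.1475]
```

```bash
python3 -c "
from workcell import arm; print(arm.job_done())"
```

```text
the job is handed in; nothing more can be done
None
```

I slid the insert square and flush against the rear stop, wound the clamp down clockwise until it was snug at about 9 N (roughly 5 N running free), and handed the job in at about 23 s with the arm clear and no sign that the bystanders had moved, but the verdict was not shown.

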